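Free a salt-seized clip and unload the strip rack

ROBOT

A 6-joint arm with a two-finger parallel gripper is mounted at the origin on a cart in front of the work surface, level with it; the furniture and walls round the work are solid. World frame = base frame: x ahead of the robot, y to its left, z up, the work surface at z = 0. Lengths are in m, angles in degrees, forces in N, time in s.
With the tool pointing down it reaches from about 0.375 to 0.9 m from the base axis. Payload 3.1 kg.
Tool frame: the origin (TCP) lies midway between the tips of the shut fingers; the grasp point (between the pads) lies 19 mm behind it; z points along the fingers, y is the line along which they close (so a half turn about z gives the same grasp; the last joint's range is limited). The gripper opens to 87 mm and grips with 3 to 60 N. Pads are 19 mm wide; open, the fingers measure 117 mm over their backs; the gripper's body (75 mm by 190 mm) begins 51 mm behind the grasp point.
Start: joints at [-74.857, 30.224, 82.088, -0, 67.689, -10.227], TCP at [0.268, -0.565, 0.223] pointing down, gripper open.
Joint ranges: [-176.69, 176.69], [-43.24, 126.21], [12.49, 139.97], [-82, 262], [0, 151.66], [-163.58, 163.58]. Speed limits (degrees/s): [159.86, 159.86, 180, 180, 180, 180].

INTERFACE

Orientations are given as a 3x3 rotation matrix whose columns are the frame's x, y, z axes.
In Python, from rig import read_state, optics, bot gives the robot as it stands. The module is installed in compiled form; this text tells all that it offers.
- The arm moves only by the tool send_rows, never from a script. Its argument "commands" is a list of rows, each a list of 7 numbers: the turn, a rotation vector about the tool's x, y, z in units of 5 degrees (1.0 is 5 degrees), then the shift along the tool's x, y, z in units of 30 mm (1.0 is 30 mm), then the opening, from 0 (shut) to 1 (fully open). In form: [[rx, ry, rz, tx, ty, tz, gripper], ...]. A call has 1 to 20 rows; each row is the pose to reach, as a shift and turn from the pose commanded when the call began, along the tool's axes at that moment; what a row does not reach only later rows make up. A row lasts 1/12 s, in which the tool goes at most 41.7 mm and 7.16 degrees, less where a joint would pass 70% of its speed; a pose out of reach is approached as far as the arm can. A call with a gripper value outside its range is refused whole. The fingers move at their own pace and stop on an object; the grip force is fixed at half the most. Time passes only in rows, so rows that repeat a pose let the fingers close. It gives the time, the measured TCP pose, the force, the opening and the grip force at its end, in the units of the state.
- read_state(): the state, without advancing time (a new reading comes with each control period).
- optics.capture(name): name is "side" or "top"; returns a dict with "image" (400x640x3 uint8, blue, green, red), "intrinsics" (3x3 intrinsics, pixels), "extrinsics" (4x4, takes a point from world to camera coordinates). Camera axes: x right, y down, z forward; pixel columns grow to the right and rows downward; lengths in m; the calibration is good to about 2 mm. A picture is of the moment at which its call begins. There is no depth.
- bot.hand_in(): hands the job in; it is judged then, once.
The state is a dict: "time_s": time; "joint_positions": joint angles; "qvel": joint speeds; "tau": joint torques, N m; "position": TCP position; "tcp_rot": TCP orientation; "force": force on the tool from outside, world axes, zero at the start; "moment": the same for the moment, N m; "opening": opening from 0.0 (shut) to 1.0 (fully open); "grasp_force": force on a finger pad.
Only numpy, scipy, OpenCV 4.12 (cv2) and the standard library are available. Lean on these libraries where they do the work, as an engineer would, in place of code of your own. Each camera call takes 0.05 s, during which the arm holds its last target. There are 200 camera calls.

TASK

The black strip rack is held down in its aluminium carrier by a turn clip that dried salt has seized. Grip the clip's black bar knob and rock it gently back and forth in small arcs, reversing as soon as it binds and never wrenching it (the plastic spindle would snap), until it breaks free; then turn the clip a good quarter turn anticlockwise, seen from above, so that it is well clear of the rack. Then lift the rack out, set it down flat in the steel tray without dropping it, and leave the clip open and the other things on the bench where they are.

Things in the scene. Friction and masses are not known exactly. Their poses are not given: they have to be found in the camera images.
- carrier: aluminium block fixed to the worktop, 84 (x) x 150 (y) x 30 mm high, origin at the centre of its underside, z up. A pocket 34 x 76 mm and 6 mm deep, centred 25 mm to +y of the origin, holds the strip rack; the clip's axis is vertical and stands 45 mm to -y of the origin
- clip (a joint): angle of the steel clip, anticlockwise from above; at 0 its arm points to the carrier's +y. Seized, it binds hard 0.03 to 0.38 rad from 0, not alike on both sides; each time it is held against the bind 0.2 s, on one side and the other by turns, crust crumbles and the arc grows. After 2 to 5 swings it turns freely anticlockwise, up to 1.6. Rubs with 0.15 N m, stays where left
- clip_tip (a point): end of the clip's arm: a steel bar 14 mm wide and 4 mm thick that reaches 46 mm from the vertical clip axis, 42 to 46 mm above the worktop; at clip angle 0 it lies over the last 12 mm of the rack, with 2 mm of air; beyond 0.7 rad it is clear of it
- knob (a joint): wind-up of the plastic spindle between clip and knob (knob angle minus clip angle, anticlockwise positive), 7 N m per rad, springs back to 0. About 0.02 rad while the clip is turning, more once it binds; 0.045 rad (0.32 N m) against the bind is plenty; at 0.08 rad (0.56 N m), either way, the spindle snaps
- knob_grip (a point): the knob, a black bar 12 mm thick, 46 mm long and 24 mm high (from 52 to 76 mm above the worktop). This point is on the clip's vertical axis, 70 mm above the worktop, 6 mm under the bar's top; the bar's length is along the point's y axis and it is gripped across x, firmly (30 to 40 N carries the turning moment). The point turns with the knob
- strip_rack: black rack for a tube strip, a block 72 (its x) x 30 (its y) x 16 mm high, origin at the centre of its underside, 60 g. In the carrier it stands 24 mm above the worktop, its top 10 mm above the carrier's face, its length along the carrier's y
- tray_in (a point): centre of the inner floor (4 mm or so above the worktop) of a shallow open steel tray fixed to the worktop, inside 112 (x) x 152 (y) mm, outside 120 x 160 mm, rim 14 mm above the worktop
- red_tape: bystander: roll of tape, 66 across, 19 high (mm), origin at the centre of its underside
- white_box: bystander: small white box, 66x98x34 (mm), origin at the centre of its underside
- lab_timer: bystander: flat bench timer, 62x68x20 (mm), origin at the centre of its underside
- petri_0: bystander: petri dish with lid, 62 across, 16 high (mm), origin at the centre of its underside
- yellow_strip: bystander: yellow strip box, 20x88x10 (mm), origin at the centre of its underside
- tip_box_pink: bystander: pink pipette-tip box, 126x82x66 (mm), origin at the centre of its underside
- tube_rack: bystander: grey two-tier tube rack, empty, 129x78x55 (mm), origin at the centre of its underside
Things that resemble listed ones, but are neither listed nor needed, are in the scene too. There is more than one size of the strip_rack; the job needs the largest.

How it is judged:
By the outcome, as a careful person would: the job done as asked, in the order asked, and still so for the second after the job is handed in, with the robot touching nothing.
It also fails if it takes over 72 s, if anything falls off the work surface, if the arm or the gripper's body presses on something with over 40 N, if the wrist force passes 120 N, or if a joint passes its speed limit or range.

## Working session

There is one attempt and no reset: what is moved stays moved. The work goes in short steps, Python scripts to look and compute and a tool call to move; the robot and the scene stay as the last step left them, time stands still between calls to the robot, and variables do not carry over. Pictures are saved under pics/ and viewed, at most 10 in all, crops included, and the job is handed in when it is done.

Besides the shell and the picture viewer there is one more tool, called after "Request:" as a command line: name --pt "numbers of a row" for each row, then --argument value for the rest. send_rows: Moves the arm, as the interface text tells. Its arguments: {"type":"object","properties":{"commands":{"type":"array","items":{"type":"array","items":{"type":"number"}}}},"required":["commands"]}

```bash
mkdir -p pics; python3 - <<'E'
from rig import read_state, optics
import cv2,numpy as np
for n in("side","top"):
    c=optics.capture(n); cv2.imwrite(f"pics/{n}0.png",c["image"]); print(n,c["intrinsics"].round(1).tolist(),c["extrinsics"].round(4).tolist())
s=read_state();print(s)
E
```

```text
side [[364.5, 0.0, 322.5], [0.0, 364.5, 200.6], [0.0, 0.0, 1.0]] [[-0.7999, -0.6002, 0.0045, 0.5031], [-0.3731, 0.4914, -0.787, 0.2279], [0.4701, -0.6312, -0.6169, 0.8491], [0.0, 0.0, 0.0, 1.0]]
top [[398.5, 0.0, 323.4], [0.0, 398.5, 197.2], [0.0, 0.0, 1.0]] [[-0.02, -0.9998, 0.0, 0.0875], [-0.9977, 0.0199, -0.0647, 0.5476], [0.0647, -0.0013, -0.9979, 1.109], [0.0, 0.0, 0.0, 1.0]]
{'time_s': 0.1, 'joint_positions': array([-7.48555535e+01,  3.02740060e+01,  8.21458215e+01, -3.35987025e-04,
        6.76881733e+01, -1.02288954e+01]), 'qvel': array([-0.12197957, -0.19738137, -0.16373006,  0.03198086,  0.04083965,
       -0.05843001]), 'tau': array([-6.03011958e-04, -4.40987420e+01, -1.77150661e+01,  6.35481323e-02,
        5.34013531e-02, -5.27330030e-05]), 'position': array([ 0.26766596, -0.5640947 ,  0.22168344]), 'tcp_rot': array([[ 9.03533892e-01,  4.28516346e-01, -4.97690853e-04],
       [ 4.28516508e-01, -9.03532123e-01,  1.81808606e-03],
       [ 3.29399920e-04, -1.85597112e-03, -9.99998223e-01]]), 'force': array([ 0.25634882,  0.530998  , -0.36220803]), 'moment': array([ 0.03388018,  0.00345678, -0.02538758]), 'grasp_force': 0.0, 'opening': 1.00027406681012}
```

View pics/top0.png

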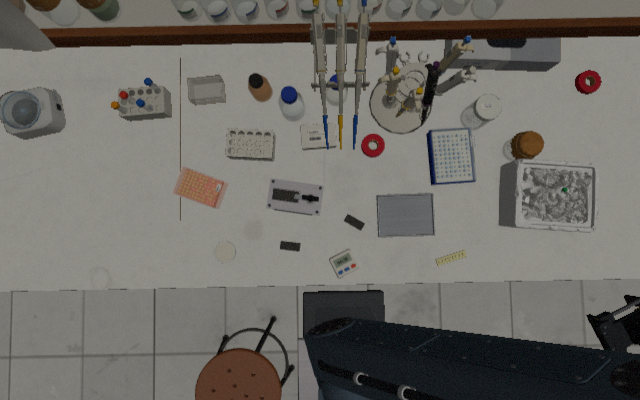

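View pics/side0.png

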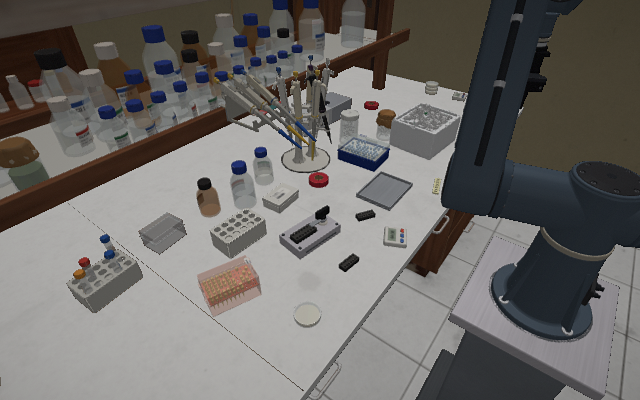

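The top view shows the carrier at about (296,196), with the rack on the left (+y) and the knob on the right near (312,198). The tray is at (405,215), and decoy racks sit at (290,246) and (354,222). In the side view the carrier is at (310,233), the knob at (322,212) and the tray at (385,190). Next I'll zoom in on the carrier.

```bash
python3 - <<'E'
import cv2,numpy as np
a=cv2.imread("pics/top0.png")[172:222,262:332];b=cv2.imread("pics/side0.png")[195:265,270:350]
a=cv2.resize(a,None,fx=8,fy=8,interpolation=cv2.INTER_CUBIC);b=cv2.resize(b,None,fx=7,fy=7,interpolation=cv2.INTER_CUBIC)
cv2.imwrite("pics/ta.png",a);cv2.imwrite("pics/sb.png",b)
E
```

```text
(no output)
```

View pics/ta.png

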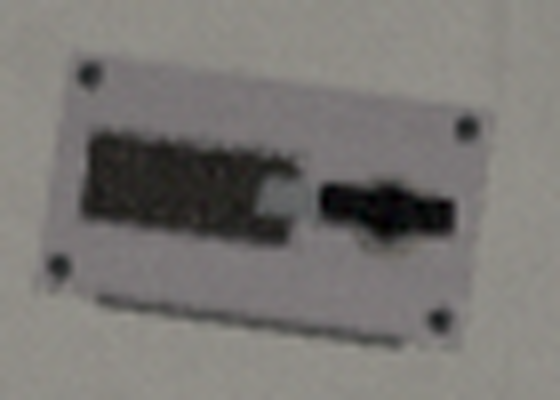

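View pics/sb.png

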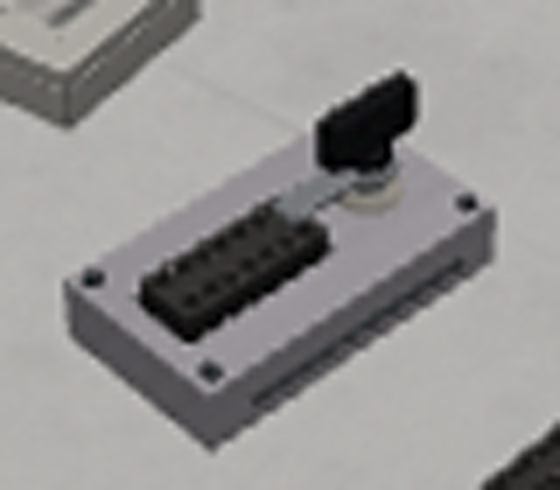

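The crops show the clip at about 0, with its arm over the rack's end and the knob bar along the carrier's length. The four corner holes show in the top crop, and three of them in the side crop. I'll triangulate those holes, the knob and the tray corners.

```bash
cat > h.py <<'E'
import cv2,numpy as np
from rig import optics,read_state
C={n:optics.capture(n) for n in("side","top")}
def ray(n,p):
    c=C[n];E=c["extrinsics"];R=E[:3,:3];d=R.T@np.linalg.inv(c["intrinsics"])@[p[0],p[1],1]
    return -R.T@E[:3,3],d/np.linalg.norm(d)
def plane(n,p,z):
    o,d=ray(n,p);return o+d*(z-o[2])/d[2]
def tri(pt,ps):
    o,d=ray("top",pt);q,e=ray("side",ps)
    s=np.linalg.lstsq(np.c_[d,-e],q-o,rcond=None)[0];a=o+d*s[0];b=q+e*s[1]
    return (a+b)/2,np.linalg.norm(a-b)*1e3
E
python3 - <<'E'
from h import *
np.set_printoptions(precision=4,suppress=True)
T=lambda x,y:((x+.5)/8-.5+262,(y+.5)/8-.5+172)
S=lambda x,y:((x+.5)/7-.5+270,(y+.5)/7-.5+195)
th=[T(90,74),T(58,266),T(440,320),T(467,127)];sh=[S(93,278),S(210,371),S(468,203)]
for a,b in zip(th,sh):print("hole",*tri(a,b))
P=[plane("top",a,.03) for a in th];c=np.mean(P,0);u=(P[0]+P[1]-P[2]-P[3])/2;print("P",np.array(P),"c",c,"len",np.linalg.norm(u),"w",np.linalg.norm((P[0]+P[3]-P[1]-P[2])/2),"yaw of +y deg",np.degrees(np.arctan2(u[1],u[0])))
# side plane check
print("side P",[plane("side",b,.03) for b in sh])
y=u/np.linalg.norm(u);print("axis from carrier",c-.045*y,"rack",c+.025*y)
# knob top corners
print("knob",*tri(T(388,208),S(366,112)))
for e in [T(320,204),T(455,214)]:print("end",plane("top",e,.076))
# rack dark blob, tray
for n,(x0,y0,x1,y1) in dict(top=(366,184,446,246),side=(350,166,418,214)).items():
    im=C[n]["image"][y0:y1,x0:x1];g=cv2.cvtColor(im,cv2.COLOR_BGR2GRAY)
    _,m=cv2.threshold(g,0,255,cv2.THRESH_OTSU+cv2.THRESH_BINARY_INV)
    k=max(cv2.findContours(m,cv2.RETR_EXTERNAL,cv2.CHAIN_APPROX_NONE)[0],key=cv2.contourArea)
    q=cv2.approxPolyDP(cv2.convexHull(k),4,True)[:,0]+[x0,y0];print(n,q.tolist());
    for p in q:print(plane(n,p,.014))
    cv2.imwrite(f"pics/tray_{n}.png",cv2.resize(im,None,fx=7,fy=7,interpolation=cv2.INTER_CUBIC))
E
```

```text
hole [0.5978 0.218  0.0278] 0.8408523337530214
hole [0.5303 0.2297 0.0284] 0.30793848909319027
hole [0.5087 0.0964 0.0279] 0.03175475019822098
P [[0.5973 0.2174 0.03  ]
 [0.5301 0.2294 0.03  ]
 [0.5086 0.0964 0.03  ]
 [0.576  0.0857 0.03  ]] c [0.553  0.1572 0.03  ] len 0.13408275052734964 w 0.0681909848280836 yaw of +y deg 80.81862467577123
side P [array([0.5965, 0.2198, 0.03  ]), array([0.5294, 0.2309, 0.03  ]), array([0.5073, 0.0984, 0.03  ])]
axis from carrier [0.5458 0.1128 0.03  ] rack [0.557  0.1819 0.03  ]
knob [0.5462 0.113  0.0667] 1.121589121881576
end [0.5469 0.1351 0.076 ]
end [0.5427 0.09   0.076 ]
top [[432, 193], [434, 235], [378, 236], [376, 195]]
[ 0.5552 -0.2319  0.014 ]
[ 0.4364 -0.2331  0.014 ]
[ 0.4368 -0.0752  0.014 ]
[ 0.5527 -0.0728  0.014 ]
side [[381, 171], [412, 183], [389, 210], [356, 196]]
[ 0.5512 -0.2287  0.014 ]
[ 0.4353 -0.228   0.014 ]
[ 0.428 -0.06   0.014]
[ 0.5429 -0.0585  0.014 ]
```

```bash
cat >> h.py <<'E'
from scipy.spatial.transform import Rotation as Ro
def goto(p,yaw,R0=None,p0=None):
    s=read_state();R0=s["tcp_rot"] if R0 is None else R0;p0=s["position"] if p0 is None else p0
    a=np.radians(yaw);Rt=np.array([[np.cos(a),np.sin(a),0],[np.sin(a),-np.cos(a),0],[0,0,-1]])
    return np.r_[np.degrees(Ro.from_matrix(R0.T@Rt).as_rotvec())/5,R0.T@(np.array(p)-p0)/.03].round(3)
def knobang():
    g=cv2.cvtColor(C["top"]["image"],cv2.COLOR_BGR2GRAY)[172:222,262:332];g=cv2.resize(g,None,fx=8,fy=8,interpolation=cv2.INTER_CUBIC)
    m=((g<45)*255).astype(np.uint8)
    out=[]
    for k in cv2.findContours(m,cv2.RETR_EXTERNAL,cv2.CHAIN_APPROX_NONE)[0]:
        if cv2.contourArea(k)<1500: continue
        r=cv2.minAreaRect(k);b=(cv2.boxPoints(r)+.5)/8-.5+[262,172]
        w=np.array([plane("top",q,.07)[:2] for q in b]);e=[w[1]-w[0],w[2]-w[1]];l=max(e,key=np.linalg.norm)
        f=cv2.fitLine(k,cv2.DIST_L2,0,.01,.01).ravel();d=plane("top",(300+f[0]*9,200+f[1]*9),.07)-plane("top",(300,200),.07)
        out.append((w.mean(0).round(4),[round(np.linalg.norm(x)*1e3,1) for x in e],np.degrees(np.arctan2(l[1],l[0]))%180,"fit",np.degrees(np.arctan2(d[1],d[0]))%180))
    return out
E
python3 - <<'E'
from h import *
for o in knobang():print(o)
print(goto([.546,.113,.22],83),goto([.546,.113,.12],83))
E
```

```text
(array([0.5442, 0.1134]), [np.float64(17.6), np.float64(44.3)], np.float64(87.88222417016131), 'fit', np.float64(80.55591636629163))
(array([0.5538, 0.1799]), [np.float64(27.0), np.float64(68.6)], np.float64(80.70638521217039), 'fit', np.float64(78.94371558903471))
[-7.0000e-03 -6.0000e-03 -1.1526e+01  1.8056e+01 -1.6430e+01  8.8000e-02] [-7.0000e-03 -6.0000e-03 -1.1526e+01  1.8056e+01 -1.6428e+01  3.4220e+00]
```

```bash
python3 - <<'E'
from h import *
g=cv2.cvtColor(C["top"]["image"],cv2.COLOR_BGR2GRAY)[172:222,262:332].astype(float)
print(g[20:32,38:60].astype(int))
for sl in ([41,42,43],[44,45],[53,54],[55,56,57]):
    w=np.clip(100-g[18:33,sl],0,None).sum(1);r=(w*np.arange(18,33)).sum()/w.sum();print(np.mean(sl)+262,r+172,plane("top",(np.mean(sl)+262,r+172),.07)[:2])
E
```

```text
[[113 118 119 118 117 119 118 117 118 119 118 120 121 120 121 117 118 121
  121 121 121 120]
 [108 119 119 118 117 119 117 119 112 113 115 111 117 121 118 120 120 117
  118 121 119 121]
 [111 116 104 101 101 103 107 106  94  86  84  85 101 114 115 116 118 119
  121 119 116 121]
 [100 103  41  26  37  37  54  66  62  45  26  36  68  93 105 112 113 121
  117 119 121 119]
 [ 97  93   1  11  20  17  19  11  15   8  15  19  15  40  66  76  81 102
  106 119 120 123]
 [ 99  94   7  14  13  21  18  17  11  20  14  15  18  17  12   9  14  21
   56 121 120 122]
 [101  93  28  25  20  23  17  14  13  15  12  16  13   7  18  16  18   2
   49 120 118 119]
 [108  96  70  53  41  42  31  13  19  13  13  15   1  16  17  10   7  16
   46 124 119 117]
 [116 101 106  96  95  83  71  61  28  11  11  11  17  32  27  16  25  23
   55 123 123 126]
 [123 121 123 119 122 118  96  90  67  37  31  48  59  72  77  71  73  75
   87 119 118 121]
 [120 123 119 119 122 118 108  85  93  78  66  84  99 101 113 118 119 121
  119 122 120 126]
 [118 120 119 118 119 120 118 106  94  98  95  99  99 111 120 121 123 120
  121 121 125 134]]
304.0 196.98756660746002 [0.54741402 0.12886447]
306.5 197.58064516129033 [0.54567747 0.12215351]
315.5 198.51785714285714 [0.54266215 0.09794431]
318.0 198.65438596491228 [0.54215897 0.09121445]
```

Request:
send_rows --pt "0 0 -1 1 -1 0 1" --pt "0 0 -2 2 -1.8 0 1" --pt "0 0 -3 3 -2.7 0 1" --pt "0 0 -4 4 -3.6 0 1" --pt "0 0 -5 5 -4.5 0 1" --pt "0 0 -6 6 -5.4 0 1" --pt "0 0 -7 7 -6.3 0 1" --pt "0 0 -8 8 -7.2 0 1" --pt "0 0 -9 9 -8.1 0 1" --pt "0 0 -10 10 -9 0 1" --pt "0 0 -11 11 -9.9 0 1" --pt "0 0 -11.5 12 -10.8 0 1" --pt "0 0 -11.5 13 -11.7 0 1" --pt "0 0 -11.5 14 -12.6 0 1" --pt "0 0 -11.5 15 -13.5 0 1" --pt "0 0 -11.5 16 -14.4 0 1" --pt "0 0 -11.5 17 -15.4 0 1" --pt "0 0 -11.5 18.05 -16.43 0.5 1" --pt "0 0 -11.5 18.05 -16.43 1.5 1" --pt "0 0 -11.5 18.05 -16.43 2.5 1"

```text
time_s: 2.07
position: [0.5482, 0.1159, 0.1479]
tcp_rot: [[0.119, 0.993, 0.006], [0.993, -0.119, 0.001], [0.001, 0.006, -1.0]]
force: [0.2, -0.6, -1.3]
opening: 1.001
grasp_force: 0.0
```

```bash
python3 - <<'E'
from h import *
print(goto([.5457,.1128,.055],82),goto([.5457,.1128,.052],82),read_state()["moment"])
E
```

```text
[-0.12   0.018  0.196 -0.006  0.152  2.946] [-0.12   0.018  0.196 -0.006  0.153  3.046] [-0.0046083  -0.02370635  0.02584025]
```

Request:
send_rows --pt "-0.1 0 0.2 0 0.12 0.7 1" --pt "-0.1 0 0.2 0 0.12 1.4 1" --pt "-0.1 0 0.2 0 0.12 1.4 1" --pt "-0.1 0 0.2 0 0.12 1.4 1"

```text
time_s: 2.5
position: [0.5494, 0.1117, 0.1062]
tcp_rot: [[0.142, 0.99, 0.008], [0.99, -0.142, -0.001], [-0.0, 0.008, -1.0]]
force: [-0.3, -0.2, 0.3]
opening: 0.994
grasp_force: 0.0
```

```bash
python3 - <<'E'
from h import *
s=read_state()
print(goto([.5457,.1128,.0525],82),s["position"],s["moment"],s["time_s"])
E
```

```text
[ 0.132 -0.006 -0.034  0.007 -0.189  1.827] [0.55066649 0.11185499 0.10736917] [-0.00707767 -0.07809163 -0.00683529] 2.6
```

Request:
send_rows --pt "0 0 0 0 0 0 1" --pt "0 0 0 0 0 0 1" --pt "0 0 0 0 0 0 1" --pt "0 0 0 0 0 0 1"

```text
time_s: 2.93
position: [0.5498, 0.1122, 0.1063]
tcp_rot: [[0.141, 0.99, 0.01], [0.99, -0.141, -0.001], [0.0, 0.01, -1.0]]
force: [0.0, -0.6, 0.3]
opening: 1.001
grasp_force: 0.0
```

```bash
python3 - <<'E'
from h import *
for i in range(3):
    s=read_state();print(goto([.5457,.1128,.0525],82),s["position"],s["moment"],s["qvel"].round(2),s["time_s"])
    optics.capture("top")
E
```

```text
[ 1.050e-01 -1.000e-03 -2.500e-02 -1.000e-03 -1.470e-01  1.778e+00] [0.54956851 0.11225703 0.10586876] [ 0.02032876 -0.11135341  0.03244399] [ 0.04  0.32  0.14  0.02 -0.03 -0.02] 3.0333
[ 1.020e-01 -1.000e-03 -2.500e-02 -1.000e-03 -1.440e-01  1.773e+00] [0.54951223 0.11228724 0.10573117] [-0.0909515  -0.02302511 -0.04108649] [-0.03  0.23  0.12  0.08  0.06  0.06] 3.0833
[ 1.00e-01 -1.00e-03 -2.60e-02 -0.00e+00 -1.41e-01  1.77e+00] [0.5494273  0.11227376 0.10562387] [-0.02482414 -0.02608518  0.0121784 ] [ 0.01  0.16  0.02  0.05 -0.08  0.09] 3.1333
```

Request:
send_rows --pt "0.1 0 0 0 -0.13 0.6 1" --pt "0.1 0 0 0 -0.13 1.2 0.8" --pt "0.1 0 0 0 -0.13 1.75 0.6" --pt "0.1 0 0 0 -0.13 1.75 0.4" --pt "0.1 0 0 0 -0.13 1.75 0.3" --pt "0.1 0 0 0 -0.13 1.75 0.3"

```text
time_s: 3.68
position: [0.5465, 0.1128, 0.0535]
tcp_rot: [[0.141, 0.99, 0.001], [0.99, -0.141, 0.0], [0.0, 0.001, -1.0]]
force: [-0.2, 0.0, 0.2]
opening: 0.707
grasp_force: 0.0
```

```bash
python3 - <<'E'
from h import *
s=read_state()
print(goto([.5457,.1128,.0525],82),s["position"],s["moment"],s["opening"],s["time_s"])
for n,(x0,y0,x1,y1) in dict(side=(260,130,380,260)).items():
    cv2.imwrite("pics/g1.png",cv2.resize(C[n]["image"][y0:y1,x0:x1],None,fx=4.5,fy=4.5,interpolation=cv2.INTER_CUBIC))
E
```

```text
[ 0.023 -0.004 -0.025 -0.005 -0.04   0.05 ] [0.54689529 0.11279518 0.05401727] [-0.02403764 -0.07100776 -0.05493376] 0.6084328082678383 3.7833
```

View pics/g1.png

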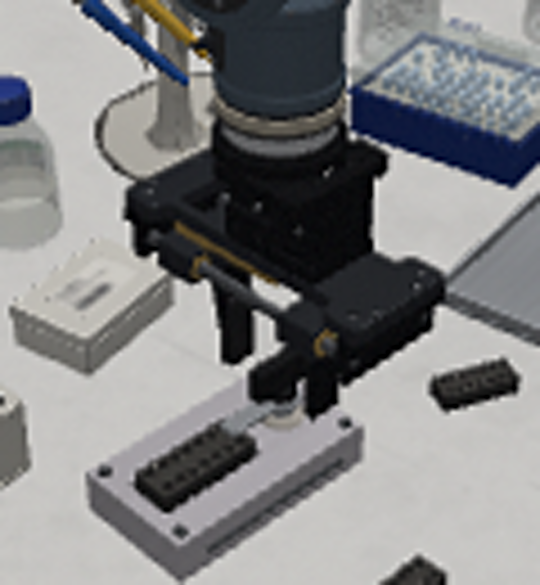

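The picture shows the fingers straddling the knob bar, which is at about (275,375) in the crop, and still closing (opening 0.61). I'll close them fully.

Request:
send_rows --pt "0 0 0 0 -0.03 0.03 0.2" --pt "0 0 0 0 -0.03 0.03 0.2" --pt "0 0 0 0 -0.03 0.03 0.2" --pt "0 0 0 0 -0.03 0.03 0.2" --pt "0 0 0 0 -0.03 0.03 0.17" --pt "0 0 0 0 -0.03 0.03 0.13" --pt "0 0 0 0 -0.03 0.03 0.0" --pt "0 0 0 0 -0.03 0.03 0.0" --pt "0 0 0 0 -0.03 0.03 0.0"

```text
time_s: 4.53
position: [0.5439, 0.113, 0.0531]
tcp_rot: [[0.142, 0.99, -0.002], [0.99, -0.142, 0.0], [-0.0, -0.002, -1.0]]
force: [-4.2, 0.1, 9.3]
opening: 0.138
grasp_force: 40.2
```

```bash
cat > m.py <<'E'
from rig import read_state
import numpy as np
s=read_state();R=s["tcp_rot"]
print("t",round(s["time_s"],2),"yaw",np.degrees(np.arctan2(R[1,0],R[0,0])).round(2),"pos",s["position"].round(4),"F",s["force"].round(2),"M",s["moment"].round(3),"open",round(s["opening"],3),"gf",round(s["grasp_force"],1))
E
python3 m.py
```

```text
t 4.53 yaw 81.85 pos [0.5439 0.113  0.0531] F [-4.16  0.08  9.31] M [ 0.043  0.583 -0.148] open 0.138 gf 40.2
```

Request:
send_rows --pt "0 0 -0.1 0 0 0 0" --pt "0 0 -0.2 0 0 0 0" --pt "0 0 -0.3 0 0 0 0" --pt "0 0 -0.3 0 0 0 0"

```text
time_s: 4.87
position: [0.5439, 0.113, 0.0531]
tcp_rot: [[0.116, 0.993, -0.002], [0.993, -0.116, 0.0], [0.0, -0.002, -1.0]]
force: [-3.7, -0.8, 8.5]
opening: 0.132
grasp_force: 40.2
```

```bash
python3 m.py
```

```text
t 4.87 yaw 83.35 pos [0.5439 0.113  0.0531] F [-3.73 -0.8   8.53] M [ 0.018  0.585 -0.137] open 0.132 gf 40.2
```

Request:
send_rows --pt "0 0 -0.15 0 0 0 0" --pt "0 0 -0.3 0 0 0 0" --pt "0 0 -0.4 0 0 0 0" --pt "0 0 -0.4 0 0 0 0"

```text
time_s: 5.2
position: [0.544, 0.113, 0.0531]
tcp_rot: [[0.081, 0.997, -0.002], [0.997, -0.081, 0.0], [0.0, -0.002, -1.0]]
force: [-3.3, 0.2, 9.5]
opening: 0.14
grasp_force: 40.2
```

```bash
python3 m.py
```

```text
t 5.2 yaw 85.35 pos [0.544  0.113  0.0531] F [-3.26  0.21  9.53] M [-0.046  0.582 -0.158] open 0.14 gf 40.2
```

Request:
send_rows --pt "0 0 -0.15 0 0 0 0" --pt "0 0 -0.3 0 0 0 0" --pt "0 0 -0.4 0 0 0 0" --pt "0 0 -0.4 0 0 0 0"

```text
time_s: 5.53
position: [0.544, 0.113, 0.0531]
tcp_rot: [[0.046, 0.999, -0.002], [0.999, -0.046, 0.0], [0.0, -0.002, -1.0]]
force: [-4.5, -0.3, 10.5]
opening: 0.135
grasp_force: 40.2
```

```bash
python3 m.py
```

```text
t 5.53 yaw 87.36 pos [0.544  0.113  0.0531] F [-4.51 -0.28 10.45] M [-0.024  0.527 -0.108] open 0.135 gf 40.2
```

Request:
send_rows --pt "0 0 -0.15 0 0 0 0" --pt "0 0 -0.3 0 0 0 0" --pt "0 0 -0.4 0 0 0 0" --pt "0 0 -0.4 0 0 0 0"

```text
time_s: 5.87
position: [0.544, 0.113, 0.0531]
tcp_rot: [[0.011, 1.0, -0.002], [1.0, -0.011, 0.0], [0.0, -0.002, -1.0]]
force: [-3.8, 0.1, 8.4]
opening: 0.134
grasp_force: 40.2
```

```bash
python3 m.py
```

```text
t 5.87 yaw 89.35 pos [0.544  0.113  0.0531] F [-3.82  0.13  8.41] M [-0.075  0.501 -0.157] open 0.134 gf 40.2
```

Request:
send_rows --pt "0 0 -0.15 0 0 0 0" --pt "0 0 -0.3 0 0 0 0" --pt "0 0 -0.4 0 0 0 0" --pt "0 0 -0.4 0 0 0 0"

```text
time_s: 6.2
position: [0.5441, 0.113, 0.0531]
tcp_rot: [[-0.023, 1.0, -0.002], [1.0, 0.023, 0.0], [0.001, -0.002, -1.0]]
force: [-2.9, -0.5, 8.9]
opening: 0.141
grasp_force: 40.1
```

```bash
python3 m.py
```

```text
t 6.2 yaw 91.31 pos [0.5441 0.113  0.0531] F [-2.85 -0.49  8.91] M [ 0.005  0.538 -0.275] open 0.141 gf 40.1
```

Request:
send_rows --pt "0 0 -0.07 0 0 0 0" --pt "0 0 -0.07 0 0 0 0" --pt "0 0 -0.07 0 0 0 0" --pt "0 0 -0.07 0 0 0 0" --pt "0 0 0.4 0 0 0 0" --pt "0 0 0.8 0 0 0 0" --pt "0 0 1.2 0 0 0 0" --pt "0 0 1.6 0 0 0 0" --pt "0 0 1.9 0 0 0 0" --pt "0 0 2.0 0 0 0 0" --pt "0 0 2.0 0 0 0 0"

```text
time_s: 7.12
position: [0.5439, 0.113, 0.0531]
tcp_rot: [[0.149, 0.989, -0.002], [0.989, -0.149, -0.0], [-0.0, -0.002, -1.0]]
force: [-4.7, -0.0, 8.9]
opening: 0.136
grasp_force: 40.2
```

```bash
python3 m.py
```

```text
t 7.12 yaw 81.41 pos [0.5439 0.113  0.0531] F [-4.66 -0.02  8.89] M [0.018 0.542 0.168] open 0.136 gf 40.2
```

Rubbing moment has flipped as expected, so I'll continue clockwise in 2° steps.

Request:
send_rows --pt "0 0 0.15 0 0 0 0" --pt "0 0 0.3 0 0 0 0" --pt "0 0 0.4 0 0 0 0" --pt "0 0 0.4 0 0 0 0"

```text
time_s: 7.45
position: [0.5439, 0.113, 0.0531]
tcp_rot: [[0.184, 0.983, -0.002], [0.983, -0.184, -0.0], [-0.001, -0.002, -1.0]]
force: [-3.7, 0.4, 9.3]
opening: 0.139
grasp_force: 40.2
```

```bash
python3 m.py
```

```text
t 7.45 yaw 79.42 pos [0.5439 0.113  0.0531] F [-3.72  0.38  9.35] M [0.126 0.586 0.192] open 0.139 gf 40.2
```

Request:
send_rows --pt "0 0 0.15 0 0 0 0" --pt "0 0 0.3 0 0 0 0" --pt "0 0 0.3 0 0 0 0"

```text
time_s: 7.7
position: [0.5439, 0.113, 0.0531]
tcp_rot: [[0.21, 0.978, -0.002], [0.978, -0.21, -0.0], [-0.001, -0.002, -1.0]]
force: [-4.3, 0.5, 9.0]
opening: 0.138
grasp_force: 40.2
```

```bash
python3 m.py
```

```text
t 7.7 yaw 77.9 pos [0.5439 0.113  0.0531] F [-4.32  0.49  9.04] M [0.009 0.561 0.202] open 0.138 gf 40.2
```

Request:
send_rows --pt "0 0 0.15 0 0 0 0" --pt "0 0 0.3 0 0 0 0" --pt "0 0 0.3 0 0 0 0"

```text
time_s: 7.95
position: [0.5438, 0.113, 0.0531]
tcp_rot: [[0.235, 0.972, -0.002], [0.972, -0.235, -0.0], [-0.001, -0.002, -1.0]]
force: [-3.4, 0.7, 9.2]
opening: 0.135
grasp_force: 40.2
```

```bash
python3 m.py
```

```text
t 7.95 yaw 76.41 pos [0.5438 0.113  0.0531] F [-3.4   0.69  9.19] M [0.082 0.612 0.17 ] open 0.135 gf 40.2
```

Request:
send_rows --pt "0 0 0.15 0 0 0 0" --pt "0 0 0.3 0 0 0 0" --pt "0 0 0.4 0 0 0 0" --pt "0 0 0.4 0 0 0 0"

```text
time_s: 8.28
position: [0.5438, 0.113, 0.0531]
tcp_rot: [[0.269, 0.963, -0.002], [0.963, -0.269, -0.0], [-0.001, -0.002, -1.0]]
force: [-4.4, 0.2, 9.4]
opening: 0.138
grasp_force: 40.2
```

```bash
python3 m.py
```

```text
t 8.28 yaw 74.42 pos [0.5438 0.113  0.0531] F [-4.38  0.19  9.44] M [0.043 0.615 0.215] open 0.138 gf 40.2
```

Request:
send_rows --pt "0 0 0.15 0 0 0 0" --pt "0 0 0.3 0 0 0 0" --pt "0 0 0.3 0 0 0 0"

```text
time_s: 8.53
position: [0.5438, 0.113, 0.0531]
tcp_rot: [[0.294, 0.956, -0.002], [0.956, -0.294, -0.0], [-0.001, -0.002, -1.0]]
force: [-4.2, 1.0, 9.5]
opening: 0.137
grasp_force: 40.2
```

```bash
python3 m.py
```

```text
t 8.53 yaw 72.91 pos [0.5438 0.113  0.0531] F [-4.19  1.05  9.45] M [0.064 0.631 0.176] open 0.137 gf 40.2
```

Request:
send_rows --pt "0 0 0.15 0 0 0 0" --pt "0 0 0.3 0 0 0 0" --pt "0 0 0.4 0 0 0 0" --pt "0 0 0.4 0 0 0 0"

```text
time_s: 8.87
position: [0.5437, 0.113, 0.0531]
tcp_rot: [[0.327, 0.945, -0.003], [0.945, -0.327, -0.0], [-0.001, -0.002, -1.0]]
force: [-5.5, -0.0, 9.0]
opening: 0.132
grasp_force: 40.2
```

```bash
python3 m.py
```

```text
t 8.87 yaw 70.91 pos [0.5437 0.113  0.0531] F [-5.49 -0.02  9.01] M [0.056 0.562 0.167] open 0.132 gf 40.2
```

Request:
send_rows --pt "0 0 0.15 0 0 0 0" --pt "0 0 0.3 0 0 0 0" --pt "0 0 0.4 0 0 0 0" --pt "0 0 0.4 0 0 0 0"

```text
time_s: 9.2
position: [0.5438, 0.113, 0.0531]
tcp_rot: [[0.36, 0.933, -0.002], [0.933, -0.36, -0.0], [-0.001, -0.002, -1.0]]
force: [-4.8, -0.5, 8.7]
opening: 0.138
grasp_force: 40.2
```

```bash
python3 m.py
```

```text
t 9.2 yaw 68.92 pos [0.5438 0.113  0.0531] F [-4.81 -0.46  8.74] M [0.05  0.603 0.181] open 0.138 gf 40.2
```

Request:
send_rows --pt "0 0 0.15 0 0 0 0" --pt "0 0 0.3 0 0 0 0" --pt "0 0 0.4 0 0 0 0" --pt "0 0 0.4 0 0 0 0"

```text
time_s: 9.53
position: [0.5437, 0.113, 0.0531]
tcp_rot: [[0.392, 0.92, -0.003], [0.92, -0.392, -0.0], [-0.001, -0.002, -1.0]]
force: [-3.7, 1.1, 8.9]
opening: 0.131
grasp_force: 40.2
```

```bash
python3 m.py
```

```text
t 9.53 yaw 66.91 pos [0.5437 0.113  0.0531] F [-3.67  1.1   8.94] M [0.036 0.638 0.106] open 0.131 gf 40.2
```

Request:
send_rows --pt "0 0 0.15 0 0 0 0" --pt "0 0 0.3 0 0 0 0" --pt "0 0 0.4 0 0 0 0" --pt "0 0 0.4 0 0 0 0"

```text
time_s: 9.87
position: [0.5437, 0.113, 0.0531]
tcp_rot: [[0.424, 0.906, -0.003], [0.906, -0.424, -0.0], [-0.001, -0.002, -1.0]]
force: [-4.6, 0.2, 9.2]
opening: 0.14
grasp_force: 40.2
```

```bash
python3 m.py
```

```text
t 9.87 yaw 64.91 pos [0.5437 0.113  0.0531] F [-4.64  0.25  9.21] M [0.022 0.633 0.176] open 0.14 gf 40.2
```

Request:
send_rows --pt "0 0 0.15 0 0 0 0" --pt "0 0 0.3 0 0 0 0" --pt "0 0 0.4 0 0 0 0" --pt "0 0 0.4 0 0 0 0"

```text
time_s: 10.2
position: [0.5436, 0.113, 0.0531]
tcp_rot: [[0.455, 0.89, -0.003], [0.89, -0.455, -0.0], [-0.001, -0.002, -1.0]]
force: [-4.4, -0.4, 9.0]
opening: 0.136
grasp_force: 40.2
```

```bash
python3 m.py
```

```text
t 10.2 yaw 62.91 pos [0.5436 0.113  0.0531] F [-4.37 -0.39  8.98] M [0.037 0.673 0.126] open 0.136 gf 40.2
```

Request:
send_rows --pt "0 0 0.15 0 0 0 0" --pt "0 0 0.3 0 0 0 0" --pt "0 0 0.4 0 0 0 0" --pt "0 0 0.4 0 0 0 0"

```text
time_s: 10.53
position: [0.5436, 0.1131, 0.0531]
tcp_rot: [[0.486, 0.874, -0.003], [0.874, -0.486, -0.0], [-0.001, -0.002, -1.0]]
force: [-4.6, 0.9, 8.5]
opening: 0.132
grasp_force: 40.2
```

```bash
python3 m.py
```

```text
t 10.53 yaw 60.92 pos [0.5436 0.1131 0.0531] F [-4.6   0.92  8.5 ] M [0.081 0.632 0.182] open 0.132 gf 40.2
```

Request:
send_rows --pt "0 0 0.15 0 0 0 0" --pt "0 0 0.3 0 0 0 0" --pt "0 0 0.4 0 0 0 0" --pt "0 0 0.4 0 0 0 0"

```text
time_s: 10.87
position: [0.5436, 0.1131, 0.0531]
tcp_rot: [[0.516, 0.857, -0.003], [0.857, -0.516, -0.0], [-0.002, -0.002, -1.0]]
force: [-5.2, 1.4, 9.3]
opening: 0.133
grasp_force: 39.6
```

```bash
python3 m.py
```

```text
t 10.87 yaw 58.97 pos [0.5436 0.1131 0.0531] F [-5.19  1.37  9.32] M [0.097 0.658 0.281] open 0.133 gf 39.6
```

Request:
send_rows --pt "0 0 0.07 0 0 0 0" --pt "0 0 0.07 0 0 0 0" --pt "0 0 0.07 0 0 0 0" --pt "0 0 0.07 0 0 0 0" --pt "0 0 -0.4 0 0 0 0" --pt "0 0 -0.9 0 0 0 0" --pt "0 0 -1.5 0 0 0 0" --pt "0 0 -2.2 0 0 0 0" --pt "0 0 -2.9 0 0 0 0" --pt "0 0 -3.6 0 0 0 0" --pt "0 0 -4.3 0 0 0 0" --pt "0 0 -5.0 0 0 0 0" --pt "0 0 -5.6 0 0 0 0" --pt "0 0 -6.0 0 0 0 0" --pt "0 0 -6.2 0 0 0 0" --pt "0 0 -6.4 0 0 0 0" --pt "0 0 -6.4 0 0 0 0"

```text
time_s: 12.28
position: [0.544, 0.113, 0.0531]
tcp_rot: [[-0.015, 1.0, -0.002], [1.0, 0.015, 0.0], [0.0, -0.002, -1.0]]
force: [-3.2, 0.3, 9.1]
opening: 0.136
grasp_force: 39.6
```

```bash
python3 m.py
```

```text
t 12.28 yaw 90.87 pos [0.544  0.113  0.0531] F [-3.18  0.27  9.14] M [ 0.006  0.462 -0.175] open 0.136 gf 39.6
```

Free at 90.9° this time, where it had begun to bind before, so the arc has grown.

Request:
send_rows --pt "0 0 -0.15 0 0 0 0" --pt "0 0 -0.3 0 0 0 0" --pt "0 0 -0.4 0 0 0 0" --pt "0 0 -0.4 0 0 0 0"

```text
time_s: 12.62
position: [0.5441, 0.113, 0.0531]
tcp_rot: [[-0.05, 0.999, -0.002], [0.999, 0.05, 0.0], [0.0, -0.002, -1.0]]
force: [-3.5, 0.0, 10.3]
opening: 0.134
grasp_force: 39.6
```

```bash
python3 m.py
```

```text
t 12.62 yaw 92.85 pos [0.5441 0.113  0.0531] F [-3.450e+00  1.000e-02  1.033e+01] M [-0.019  0.478 -0.135] open 0.134 gf 39.6
```

Request:
send_rows --pt "0 0 -0.15 0 0 0 0" --pt "0 0 -0.3 0 0 0 0" --pt "0 0 -0.45 0 0 0 0" --pt "0 0 -0.45 0 0 0 0"

```text
time_s: 12.95
position: [0.5441, 0.113, 0.0531]
tcp_rot: [[-0.089, 0.996, -0.002], [0.996, 0.089, 0.0], [0.0, -0.002, -1.0]]
force: [-3.8, 0.4, 9.5]
opening: 0.13
grasp_force: 39.6
```

```bash
python3 m.py
```

```text
t 12.95 yaw 95.11 pos [0.5441 0.113  0.0531] F [-3.83  0.35  9.5 ] M [ 0.05   0.505 -0.125] open 0.13 gf 39.6
```

Request:
send_rows --pt "0 0 -0.15 0 0 0 0" --pt "0 0 -0.3 0 0 0 0" --pt "0 0 -0.45 0 0 0 0" --pt "0 0 -0.45 0 0 0 0"

```text
time_s: 13.28
position: [0.5442, 0.113, 0.0531]
tcp_rot: [[-0.128, 0.992, -0.002], [0.992, 0.128, 0.0], [0.001, -0.002, -1.0]]
force: [-4.3, -0.3, 9.3]
opening: 0.141
grasp_force: 39.6
```

```bash
python3 m.py
```

```text
t 13.28 yaw 97.36 pos [0.5442 0.113  0.0531] F [-4.33 -0.29  9.34] M [-0.019  0.538 -0.144] open 0.141 gf 39.6
```

Request:
send_rows --pt "0 0 -0.15 0 0 0 0" --pt "0 0 -0.3 0 0 0 0" --pt "0 0 -0.45 0 0 0 0" --pt "0 0 -0.45 0 0 0 0"

```text
time_s: 13.62
position: [0.5442, 0.113, 0.0531]
tcp_rot: [[-0.167, 0.986, -0.002], [0.986, 0.167, 0.0], [0.001, -0.002, -1.0]]
force: [-3.8, 1.2, 9.6]
opening: 0.133
grasp_force: 39.6
```

```bash
python3 m.py
```

```text
t 13.62 yaw 99.61 pos [0.5442 0.113  0.0531] F [-3.79  1.24  9.59] M [ 0.033  0.494 -0.165] open 0.133 gf 39.6
```

Request:
send_rows --pt "0 0 -0.15 0 0 0 0" --pt "0 0 -0.3 0 0 0 0" --pt "0 0 -0.45 0 0 0 0" --pt "0 0 -0.45 0 0 0 0"

```text
time_s: 13.95
position: [0.5442, 0.113, 0.0531]
tcp_rot: [[-0.205, 0.979, -0.002], [0.979, 0.205, 0.0], [0.001, -0.001, -1.0]]
force: [-3.4, 0.3, 9.2]
opening: 0.136
grasp_force: 39.6
```

```bash
python3 m.py
```

```text
t 13.95 yaw 101.86 pos [0.5442 0.113  0.0531] F [-3.42  0.26  9.23] M [ 0.071  0.524 -0.134] open 0.136 gf 39.6
```

Request:
send_rows --pt "0 0 -0.15 0 0 0 0" --pt "0 0 -0.3 0 0 0 0" --pt "0 0 -0.45 0 0 0 0" --pt "0 0 -0.45 0 0 0 0"

```text
time_s: 14.28
position: [0.5443, 0.113, 0.0531]
tcp_rot: [[-0.244, 0.97, -0.002], [0.97, 0.244, 0.0], [0.001, -0.001, -1.0]]
force: [-4.3, 0.1, 8.3]
opening: 0.134
grasp_force: 39.6
```

```bash
python3 m.py
```

```text
t 14.28 yaw 104.11 pos [0.5443 0.113  0.0531] F [-4.32  0.1   8.35] M [ 0.037  0.469 -0.148] open 0.134 gf 39.6
```

Request:
send_rows --pt "0 0 -0.2 0 0 0 0" --pt "0 0 -0.4 0 0 0 0" --pt "0 0 -0.5 0 0 0 0" --pt "0 0 -0.5 0 0 0 0"

```text
time_s: 14.62
position: [0.5443, 0.113, 0.0531]
tcp_rot: [[-0.286, 0.958, -0.002], [0.958, 0.286, 0.0], [0.001, -0.001, -1.0]]
force: [-3.6, -0.4, 9.0]
opening: 0.135
grasp_force: 39.5
```

```bash
python3 m.py
```

```text
t 14.62 yaw 106.6 pos [0.5443 0.113  0.0531] F [-3.62 -0.42  9.04] M [ 0.043  0.457 -0.098] open 0.135 gf 39.5
```

Request:
send_rows --pt "0 0 -0.2 0 0 0 0" --pt "0 0 -0.4 0 0 0 0" --pt "0 0 -0.5 0 0 0 0" --pt "0 0 -0.5 0 0 0 0"

```text
time_s: 14.95
position: [0.5443, 0.113, 0.0531]
tcp_rot: [[-0.327, 0.945, -0.001], [0.945, 0.327, 0.0], [0.001, -0.001, -1.0]]
force: [-3.1, -0.2, 9.0]
opening: 0.135
grasp_force: 39.5
```

```bash
python3 m.py
```

```text
t 14.95 yaw 109.1 pos [0.5443 0.113  0.0531] F [-3.1  -0.18  8.96] M [ 0.081  0.494 -0.178] open 0.135 gf 39.5
```

Request:
send_rows --pt "0 0 -0.2 0 0 0 0" --pt "0 0 -0.4 0 0 0 0" --pt "0 0 -0.52 0 0 0 0" --pt "0 0 -0.52 0 0 0 0"

```text
time_s: 15.28
position: [0.5443, 0.113, 0.0531]
tcp_rot: [[-0.37, 0.929, -0.001], [0.929, 0.37, 0.0], [0.001, -0.001, -1.0]]
force: [-3.1, 0.9, 8.4]
opening: 0.136
grasp_force: 39.5
```

```bash
python3 m.py
```

```text
t 15.28 yaw 111.7 pos [0.5443 0.113  0.0531] F [-3.08  0.94  8.39] M [ 0.022  0.484 -0.188] open 0.136 gf 39.5
```

Request:
send_rows --pt "0 0 -0.2 0 0 0 0" --pt "0 0 -0.4 0 0 0 0" --pt "0 0 -0.5 0 0 0 0" --pt "0 0 -0.5 0 0 0 0"

```text
time_s: 15.62
position: [0.5444, 0.1131, 0.0532]
tcp_rot: [[-0.41, 0.912, -0.001], [0.912, 0.41, 0.0], [0.001, -0.001, -1.0]]
force: [-4.0, 1.8, 8.7]
opening: 0.133
grasp_force: 39.5
```

```bash
python3 m.py
```

```text
t 15.62 yaw 114.2 pos [0.5444 0.1131 0.0532] F [-3.97  1.83  8.69] M [ 0.08   0.485 -0.093] open 0.133 gf 39.5
```

Request:
send_rows --pt "0 0 -0.2 0 0 0 0" --pt "0 0 -0.4 0 0 0 0" --pt "0 0 -0.55 0 0 0 0" --pt "0 0 -0.55 0 0 0 0"

```text
time_s: 15.95
position: [0.5444, 0.1131, 0.0531]
tcp_rot: [[-0.453, 0.891, -0.001], [0.891, 0.453, 0.0], [0.001, -0.001, -1.0]]
force: [-3.2, 1.1, 8.6]
opening: 0.138
grasp_force: 39.5
```

```bash
python3 m.py
```

```text
t 15.95 yaw 116.96 pos [0.5444 0.1131 0.0531] F [-3.16  1.06  8.61] M [ 0.075  0.426 -0.161] open 0.138 gf 39.5
```

Request:
send_rows --pt "0 0 -0.2 0 0 0 0" --pt "0 0 -0.4 0 0 0 0" --pt "0 0 -0.55 0 0 0 0" --pt "0 0 -0.55 0 0 0 0"

```text
time_s: 16.28
position: [0.5445, 0.1131, 0.0531]
tcp_rot: [[-0.495, 0.869, -0.001], [0.869, 0.495, 0.001], [0.001, -0.001, -1.0]]
force: [-3.5, -0.5, 8.8]
opening: 0.132
grasp_force: 39.5
```

```bash
python3 m.py; python3 - <<'E'
from rig import optics
import cv2
for n,(x0,y0,x1,y1) in dict(side=(260,130,380,260)).items():
    cv2.imwrite("pics/g2.png",cv2.resize(optics.capture(n)["image"][y0:y1,x0:x1],None,fx=4.5,fy=4.5,interpolation=cv2.INTER_CUBIC))
E
```

```text
t 16.28 yaw 119.7 pos [0.5445 0.1131 0.0531] F [-3.47 -0.46  8.83] M [ 0.134  0.44  -0.113] open 0.132 gf 39.5
```

View pics/g2.png

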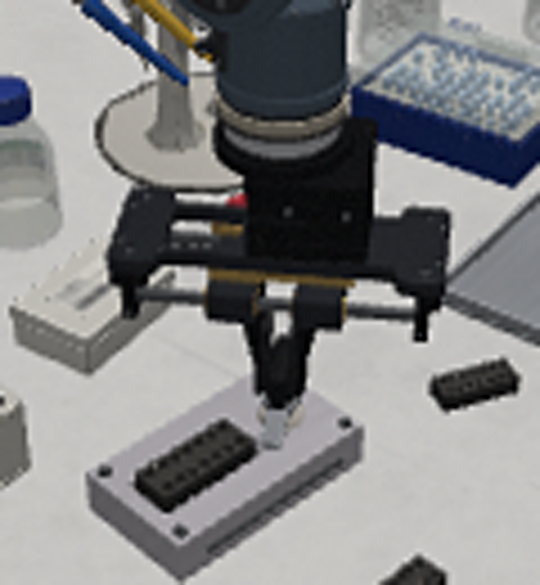

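The side crop shows the clip's arm at (275,435), swung well off the rack, so it has broken free. I'll keep turning in larger arcs.

Request:
send_rows --pt "0 0 -0.2 0 0 0 0" --pt "0 0 -0.4 0 0 0 0" --pt "0 0 -0.6 0 0 0 0" --pt "0 0 -0.8 0 0 0 0" --pt "0 0 -1.0 0 0 0 0" --pt "0 0 -1.2 0 0 0 0" --pt "0 0 -1.2 0 0 0 0"

```text
time_s: 16.92
position: [0.5445, 0.1131, 0.0531]
tcp_rot: [[-0.584, 0.812, -0.001], [0.812, 0.584, 0.001], [0.001, -0.0, -1.0]]
force: [-3.2, 0.8, 8.4]
opening: 0.133
grasp_force: 39.5
```

```bash
python3 m.py
```

```text
t 16.92 yaw 125.71 pos [0.5445 0.1131 0.0531] F [-3.2   0.79  8.4 ] M [ 0.166  0.364 -0.111] open 0.133 gf 39.5
```

Request:
send_rows --pt "0 0 -0.3 0 0 0 0" --pt "0 0 -0.7 0 0 0 0" --pt "0 0 -1.1 0 0 0 0" --pt "0 0 -1.5 0 0 0 0" --pt "0 0 -1.9 0 0 0 0" --pt "0 0 -2.3 0 0 0 0" --pt "0 0 -2.7 0 0 0 0" --pt "0 0 -3.1 0 0 0 0" --pt "0 0 -3.5 0 0 0 0" --pt "0 0 -3.9 0 0 0 0" --pt "0 0 -4 0 0 0 0" --pt "0 0 -4 0 0 0 0"

```text
time_s: 17.92
position: [0.5447, 0.1134, 0.0531]
tcp_rot: [[-0.826, 0.564, -0.0], [0.564, 0.826, 0.001], [0.001, 0.001, -1.0]]
force: [-3.2, 2.0, 8.3]
opening: 0.135
grasp_force: 39.5
```

```bash
python3 m.py
```

```text
t 17.92 yaw 145.68 pos [0.5447 0.1134 0.0531] F [-3.17  2.02  8.35] M [ 0.375  0.341 -0.171] open 0.135 gf 39.5
```

Request:
send_rows --pt "0 0 -0.3 0 0 0 0" --pt "0 0 -0.8 0 0 0 0" --pt "0 0 -1.3 0 0 0 0" --pt "0 0 -1.8 0 0 0 0" --pt "0 0 -2.3 0 0 0 0" --pt "0 0 -2.8 0 0 0 0" --pt "0 0 -3.3 0 0 0 0" --pt "0 0 -3.8 0 0 0 0" --pt "0 0 -4.2 0 0 0 0" --pt "0 0 -4.6 0 0 0 0" --pt "0 0 -4.9 0 0 0 0" --pt "0 0 -5.1 0 0 0 0" --pt "0 0 -5.2 0 0 0 0" --pt "0 0 -5.2 0 0 0 0"

```text
time_s: 19.08
position: [0.5449, 0.1137, 0.0531]
tcp_rot: [[-0.989, 0.145, -0.0], [0.145, 0.989, 0.001], [0.0, 0.001, -1.0]]
force: [-2.4, 2.6, 8.2]
opening: 0.136
grasp_force: 39.5
```

```bash
python3 m.py
```

```text
t 19.08 yaw 171.67 pos [0.5449 0.1137 0.0531] F [-2.37  2.59  8.19] M [ 0.605  0.307 -0.132] open 0.136 gf 39.5
```

Request:
send_rows --pt "0 0 0.2 0 0 0 0" --pt "0 0 0.2 0 0 0 0" --pt "0 0 0.2 0 0 0 0.4" --pt "0 0 0.2 0 0 0 0.4" --pt "0 0 0.2 0 0 0 0.4" --pt "0 0 0.2 0 0 0 0.4" --pt "0 0 0.2 0 0 0 0.4" --pt "0 0 0.2 0 0 -0.6 0.6" --pt "0 0 0.2 0 0 -1.4 0.6" --pt "0 0 0.2 0 0 -2.2 0.6" --pt "0 0 0.2 0 0 -3 0.6" --pt "0 0 0.2 0 0 -3 0.6"

```text
time_s: 20.08
position: [0.5483, 0.113, 0.1462]
tcp_rot: [[-0.987, 0.161, 0.009], [0.161, 0.987, 0.0], [-0.009, 0.002, -1.0]]
force: [0.7, 0.3, 0.4]
opening: 0.591
grasp_force: 0.0
```

```bash
python3 m.py; python3 - <<'E'
from h import *
print(goto([.557,.182,.10],81),goto([.557,.182,.033],81))
E
```

```text
t 20.08 yaw 170.73 pos [0.5483 0.113  0.1462] F [0.69 0.26 0.37] M [ 0.095 -0.21   0.019] open 0.591 gf 0.0
[2.4000e-02 1.4000e-02 1.7943e+01 5.0000e-03 2.3330e+00 1.4280e+00] [2.4000e-02 1.4000e-02 1.7943e+01 1.0000e-02 2.3320e+00 3.6610e+00]
```

Request:
send_rows --pt "0 0 1.3 0 0.4 0 0.6" --pt "0 0 2.6 0 0.8 0 0.6" --pt "0 0 3.9 0 1.2 0 0.6" --pt "0 0 5.2 0 1.6 0 0.6" --pt "0 0 6.5 0 2.0 0 0.6" --pt "0 0 7.8 0 2.34 0 0.6" --pt "0 0 9.1 0 2.34 0 0.6" --pt "0 0 10.4 0 2.34 0 0.6" --pt "0 0 11.7 0 2.34 0 0.6" --pt "0 0 13 0 2.34 0.3 0.6" --pt "0 0 14.3 0 2.34 0.6 0.6" --pt "0 0 15.6 0 2.34 0.9 0.6" --pt "0 0 16.9 0 2.34 1.2 0.6" --pt "0 0 17.95 0 2.34 1.6 0.6" --pt "0 0 17.95 0 2.34 2.0 0.6" --pt "0 0 17.95 0 2.34 2.2 0.6" --pt "0 0 17.95 0 2.34 2.2 0.6" --pt "0 0 17.95 0 2.34 2.2 0.6"

```text
time_s: 21.68
position: [0.5559, 0.1821, 0.0752]
tcp_rot: [[0.156, 0.988, -0.002], [0.988, -0.156, -0.0], [-0.0, -0.002, -1.0]]
force: [0.4, -0.3, 0.3]
opening: 0.596
grasp_force: 0.0
```

```bash
python3 m.py; python3 - <<'E'
from h import *
print(goto([.556,.182,.0335],80.8))
for n,(x0,y0,x1,y1) in dict(side=(260,130,380,260)).items():
    cv2.imwrite("pics/g3.png",cv2.resize(C[n]["image"][y0:y1,x0:x1],None,fx=4.5,fy=4.5,interpolation=cv2.INTER_CUBIC))
E
```

```text
t 21.68 yaw 81.05 pos [0.5559 0.1821 0.0752] F [ 0.45 -0.31  0.29] M [-0.038 -0.051 -0.007] open 0.596 gf 0.0
[ 0.007 -0.003  0.043 -0.011 -0.027  1.429]
```

View pics/g3.png

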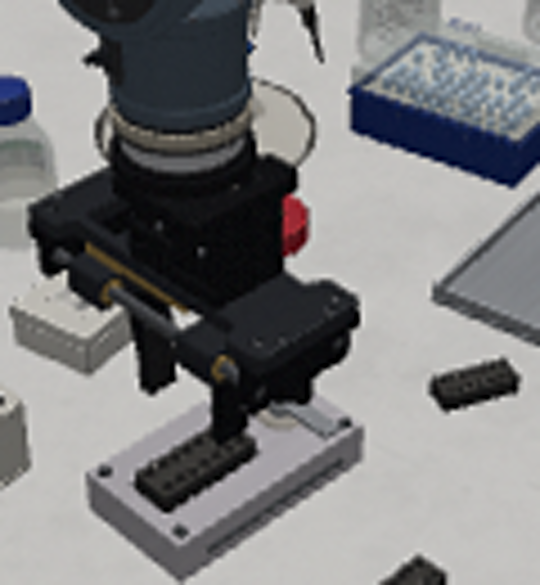

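The side crop shows the clip open about a quarter turn, its arm at (310,415), and the fingers astride the rack. I'll descend and grip.

Request:
send_rows --pt "0 0 0.04 0 -0.02 0.4 0.6" --pt "0 0 0.04 0 -0.02 0.8 0.6" --pt "0 0 0.04 0 -0.02 1.2 0.6" --pt "0 0 0.04 0 -0.02 1.4 0.6" --pt "0 0 0.04 0 -0.02 1.4 0.6" --pt "0 0 0.04 0 -0.02 1.4 0.4" --pt "0 0 0.04 0 -0.02 1.4 0.4" --pt "0 0 0.04 0 -0.02 1.4 0.3" --pt "0 0 0.04 0 -0.02 1.4 0.2" --pt "0 0 0.04 0 -0.02 1.4 0.1" --pt "0 0 0.04 0 -0.02 1.4 0.1" --pt "0 0 0.04 0 -0.02 1.4 0.1" --pt "0 0 0.04 0 -0.02 1.4 0.1"

```text
time_s: 22.87
position: [0.5561, 0.1823, 0.0346]
tcp_rot: [[0.16, 0.987, 0.001], [0.987, -0.16, 0.0], [0.0, 0.001, -1.0]]
force: [-1.2, 0.7, 3.4]
opening: 0.34
grasp_force: 30.0
```

```bash
python3 m.py
```

```text
t 22.87 yaw 80.77 pos [0.5561 0.1823 0.0346] F [-1.21  0.74  3.43] M [-0.019  0.039  0.021] open 0.34 gf 30.0
```

Request:
send_rows --pt "0 0 0 0 0 -0.2 0" --pt "0 0 0 0 0 -0.5 0" --pt "0 0 0 0 0 -0.9 0" --pt "0 0 0 0 0 -1.4 0" --pt "0 0 0 0 0 -2 0" --pt "0 0 0 0 0 -2.6 0" --pt "0 0 0 0 0 -2.6 0" --pt "0 0 0 0 0 -2.6 0"

```text
time_s: 23.53
position: [0.557, 0.1824, 0.1139]
tcp_rot: [[0.16, 0.987, 0.004], [0.987, -0.16, 0.001], [0.001, 0.004, -1.0]]
force: [0.2, 0.8, -1.2]
opening: 0.335
grasp_force: 30.0
```

```bash
python3 m.py; python3 - <<'E'
from h import *
print(goto([.495,-.152,.112],90),goto([.495,-.152,.0155],90))
a=C["side"]["image"][130:260,260:380]
cv2.imwrite("pics/g4.png",cv2.resize(a,None,fx=4.5,fy=4.5,interpolation=cv2.INTER_CUBIC))
E
```

```text
t 23.53 yaw 80.77 pos [0.557  0.1824 0.1139] F [ 0.23  0.81 -1.23] M [-0.05  -0.049 -0.017] open 0.335 gf 30.0
[-1.0000e-02  1.0000e-03 -1.8460e+00 -1.1317e+01 -1.9900e-01 -2.0000e-03] [-1.0000e-02  1.0000e-03 -1.8460e+00 -1.1316e+01 -1.9600e-01  3.2150e+00]
```

View pics/g4.png

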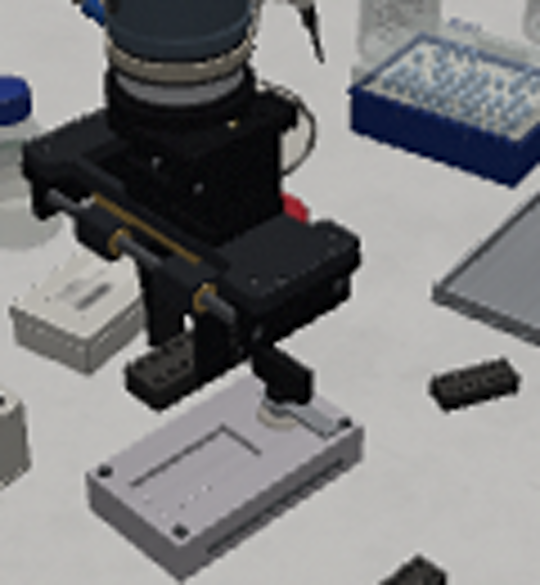

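The rack is out and level in the grip, at (170,370) in the crop, and the pocket is empty. I'll carry it over to the tray.

Request:
send_rows --pt "0 0 0 -0.4 0 -0.3 0" --pt "0 0 -0.2 -1.1 0 -0.6 0" --pt "0 0 -0.4 -1.9 0 -0.6 0" --pt "0 0 -0.6 -2.8 0 -0.6 0" --pt "0 0 -0.8 -3.7 -0.1 -0.6 0" --pt "0 0 -1 -4.6 -0.1 -0.6 0" --pt "0 0 -1.2 -5.5 -0.1 -0.6 0" --pt "0 0 -1.4 -6.4 -0.1 -0.6 0" --pt "0 0 -1.6 -7.3 -0.1 -0.6 0" --pt "0 0 -1.8 -8.2 -0.2 -0.6 0" --pt "0 0 -1.85 -9.1 -0.2 -0.3 0" --pt "0 0 -1.85 -9.9 -0.2 0 0" --pt "0 0 -1.85 -10.6 -0.2 0.3 0" --pt "0 0 -1.85 -11.1 -0.2 0.7 0" --pt "0 0 -1.85 -11.32 -0.2 1.1 0" --pt "0 0 -1.85 -11.32 -0.2 1.5 0" --pt "0 0 -1.85 -11.32 -0.2 1.8 0" --pt "0 0 -1.85 -11.32 -0.2 1.8 0" --pt "0 0 -1.85 -11.32 -0.2 1.8 0"

```text
time_s: 25.22
position: [0.4947, -0.1518, 0.0576]
tcp_rot: [[-0.0, 1.0, -0.002], [1.0, 0.0, 0.001], [0.001, -0.002, -1.0]]
force: [0.5, 0.2, -1.5]
opening: 0.339
grasp_force: 30.0
```

```bash
python3 m.py; python3 - <<'E'
from h import *
print(goto([.495,-.152,.0155],90))
cv2.imwrite("pics/g5.png",np.hstack([cv2.resize(C["top"]["image"][170:260,340:450],None,fx=3.5,fy=3.5),cv2.resize(C["side"]["image"][120:210,340:450],None,fx=3.5,fy=3.5)]))
E
```

```text
t 25.22 yaw 90.02 pos [ 0.4947 -0.1518  0.0576] F [ 0.55  0.24 -1.49] M [ 0.044 -0.062  0.032] open 0.339 gf 30.0
[ 0.005  0.002  0.011 -0.003 -0.024  1.433]
```

View pics/g5.png

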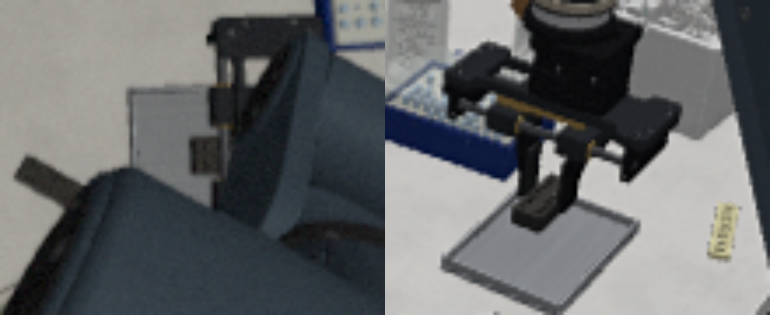

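The rack hangs over the middle of the tray, clear of the rim: side half (540,210), with the tray spanning about (445–635, 180–305). I'll lower it and feel for contact.

Request:
send_rows --pt "0 0 0 0 0 0.35 0" --pt "0 0 0 0 0 0.7 0" --pt "0 0 0 0 0 1.0 0" --pt "0 0 0 0 0 1.2 0" --pt "0 0 0 0 0 1.3 0" --pt "0 0 0 0 0 1.35 0" --pt "0 0 0 0 0 1.35 0" --pt "0 0 0 0 0 1.35 0" --pt "0 0 0 0 0 1.35 0"

```text
time_s: 26.07
position: [0.4958, -0.1521, 0.0179]
tcp_rot: [[-0.0, 1.0, 0.001], [1.0, 0.0, -0.0], [-0.0, 0.001, -1.0]]
force: [-0.5, -0.2, -1.6]
opening: 0.338
grasp_force: 30.0
```

```bash
python3 m.py
```

```text
t 26.07 yaw 90.02 pos [ 0.4958 -0.1521  0.0179] F [-0.45 -0.21 -1.61] M [-0.021 -0.058  0.012] open 0.338 gf 30.0
```

Request:
send_rows --pt "0 0 0 0 0 0.04 0" --pt "0 0 0 0 0 0.08 0" --pt "0 0 0 0 0 0.08 0" --pt "0 0 0 0 0 0.08 0"

```text
time_s: 26.4
position: [0.4955, -0.152, 0.0152]
tcp_rot: [[-0.0, 1.0, 0.0], [1.0, 0.0, 0.0], [0.0, 0.0, -1.0]]
force: [0.2, 1.0, -0.8]
opening: 0.341
grasp_force: 30.0
```

```bash
python3 m.py
```

```text
t 26.4 yaw 90.02 pos [ 0.4955 -0.152   0.0152] F [ 0.25  1.05 -0.79] M [-0.005 -0.057 -0.056] open 0.341 gf 30.0
```

Request:
send_rows --pt "0 0 0 0 0 0.02 0" --pt "0 0 0 0 0 0.04 0" --pt "0 0 0 0 0 0.04 0" --pt "0 0 0 0 0 0.04 0"

```text
time_s: 26.73
position: [0.4956, -0.1521, 0.0146]
tcp_rot: [[-0.0, 1.0, 0.0], [1.0, 0.0, -0.0], [-0.0, 0.0, -1.0]]
force: [-0.5, 0.9, 6.0]
opening: 0.342
grasp_force: 30.0
```

```bash
python3 m.py
```

```text
t 26.73 yaw 90.03 pos [ 0.4956 -0.1521  0.0146] F [-0.51  0.89  5.97] M [0.042 0.111 0.021] open 0.342 gf 30.0
```

The upward force of 6 N shows the rack is on the floor, at the expected height. I'll release and retreat upward.

Request:
send_rows --pt "0 0 0 0 0 0 0.4" --pt "0 0 0 0 0 0 0.5" --pt "0 0 0 0 0 0 0.55" --pt "0 0 0 0 0 0 0.55" --pt "0 0 0 0 0 0 0.55" --pt "0 0 0 0 0 -0.4 0.55" --pt "0 0 0 0 0 -1.2 0.55" --pt "0 0 0 0 0 -2.2 0.55" --pt "0 0 0 0 0 -3.2 0.55" --pt "0 0 0 0 0 -4.2 0.55" --pt "0 0 0 0 0 -5.2 0.55" --pt "0 0 0 -1 0 -6 0.55" --pt "0 0 0 -2.2 0 -6 0.55" --pt "0 0 0 -3.4 0 -6 0.55" --pt "0 0 0 -4.6 0 -6 0.55" --pt "0 0 0 -5.8 0 -6 0.55" --pt "0 0 0 -7 0 -6 0.55" --pt "0 0 0 -7 0 -6 0.55" --pt "0 0 0 -7 0 -6 0.55" --pt "0 0 0 -7 0 -6 0.55"

```text
time_s: 28.4
position: [0.4949, -0.3611, 0.1933]
tcp_rot: [[0.0, 1.0, -0.001], [1.0, -0.0, 0.002], [0.002, -0.001, -1.0]]
force: [-0.9, 0.8, 0.1]
opening: 0.549
grasp_force: 0.0
```

```bash
python3 m.py; python3 - <<'E'
from h import *
cv2.imwrite("pics/g6.png",np.hstack([cv2.resize(C["top"]["image"][150:260,255:445],None,fx=2.1,fy=3.5)[:380],cv2.resize(C["side"]["image"][150:260,275:425],None,fx=2.6,fy=3.5)[:380]]))
E
```

```text
t 28.4 yaw 89.99 pos [ 0.4949 -0.3611  0.1933] F [-0.86  0.8   0.05] M [-0.02  -0.059  0.013] open 0.549 gf 0.0
```

View pics/g6.png

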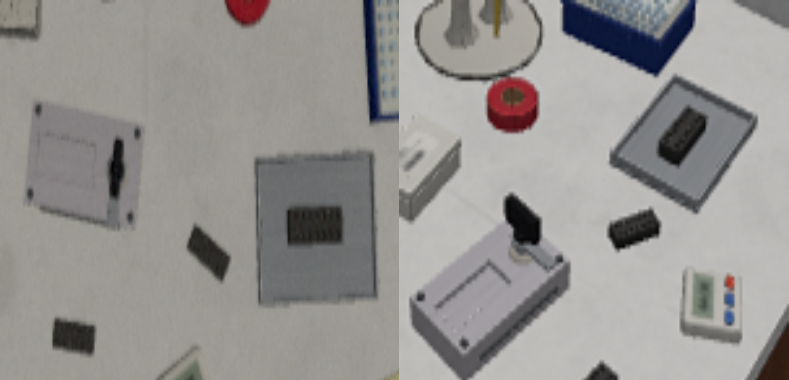

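The rack lies flat in the tray: top half (315,225), side half (683,135). The clip is open a quarter turn, the pocket is empty, and the decoys and other things visible in these crops look undisturbed. I'll hand it in.

```bash
python3 -c "
from rig import bot
print(bot.hand_in())"
```

```text
the job is handed in; nothing more can be done
None
```

The clip broke free after one bind on each side and is open about a quarter turn with the spindle intact, the large rack lies flat in the steel tray, and I handed the job in at about 28 s; no verdict came back.

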